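Slide the ring holder home under the drag spring

TASK

Load the wooden ring holder into the plywood jig with the fingertips only: press it down hard on its sprung bed and, keeping it down, push it along the channel so that its nose passes under the cross bar and the steel leaf spring and comes fully home against the end stop, then let go and leave it there. Do not pick up or tip the holder, and leave everything else on the bench where it stands.

Things in the scene. Friction and masses are not known exactly. Their poses are not given: they have to be found in the camera images.
- jig: Plywood channel jig fixed to the table, 267 mm long, 106 wide. Origin on the table top below the middle of its cross bar; x along the channel, the way the holder is slid in; z up. The channel is 66 mm wide between side walls with tops at z = 34 mm, and runs from its open end at x = -205 mm to the end stop at x = +44 mm (stop's top z = 50 mm). Its floor is a sprung bed.
- jig_bar (a point): Middle of the underside of the jig's aluminium cross bar, 44 mm above the table. The bar spans the channel from x = -7 to +7 mm in the jig frame, its top at z = 54 mm. The holder passes under it only when pressed down.
- bed (a joint): The channel's grey sprung floor plate (jig x = -200 to +43 mm): 0 = up, its top at z = 28 mm; 0.008 m = pressed right down, top at z = 20 mm. It stays level. Springs push up with 7.8 N at 0, growing 1.3 N per mm to 18.2 N at the bottom; about 3.5 N of this carries plate and holder. It comes up again when released.
- leaf (a joint): Lift (rad) of the 40 mm wide steel leaf spring fixed to the far side of the cross bar, sloping down to a free tip at jig x = +41, z = 36 mm: 0 = relaxed, about 0.12 to 0.25 with the holder's tongue under it. It bears on the tongue with 2 to 6 N.
- holder: Dark wooden ring holder lying loose on the sprung bed in the channel, 146 mm long, 62 wide, 0.10 to 0.21 kg. Origin on its underside, on the centre line, below its step; x points to its nose, z up. From x = 0 to +96 mm a tongue 20 mm thick, a bone ring let in flush near the step; from x = -50 to 0 a lower finger deck 12 mm thick. Friction on the bed about 0.6.
- holder_step (a point): Foot of the holder's step on the centre line, at the deck's top: 40 mm above the table with the bed up, 32 with it right down. The step is an upright face 8 mm high looking back along the holder's -x; a fingertip standing on the deck pushes against it. With the holder home it is at x = -52 mm in the jig frame.
- holder_nose (a point): Middle of the holder's nose face, x = +96 mm, 10 mm above its underside. Starts 9 to 41 mm short of the bar's near face, the tongue's top at z = 48 mm (4 mm too high for the bar), or 40 mm with the bed right down. Home is this face on the end stop, jig x = +44 mm. Let go there, the holder rises until the tongue bears on the bar's underside.
- jig_stop (a point): Middle of the end stop's face that the nose comes to rest against (x = +44 mm, z = 38 mm in the jig frame).
- ring_a: A bone-coloured ring, 30 mm outside, 19 mm hole, 7 mm high, lying loose on the table; origin at the centre of its underside. Leave it alone.
- ring_b: A second bone-coloured ring, 30 mm outside, 19 mm hole, 7 mm high, lying loose on the table; origin at the centre of its underside. Leave it alone.
- ring_c: A third bone-coloured ring, 30 mm outside, 19 mm hole, 7 mm high, lying loose on the table; origin at the centre of its underside. Leave it alone.
- pliers: Steel pliers with wood-covered handles, 165 mm long, 52 mm wide, 14 mm high, lying flat; origin under the pivot, jaws along x. Leave them alone.
- hexkey: T-handled hex key lying flat: black handle 90 mm along y, shank 105 mm along x, 18 mm high; origin under the middle of the handle. Leave it alone.
- jar: Amber glass jar with a steel lid, 52 mm in diameter, 55 mm high; origin at the centre of its underside. Leave it alone.
- sander: Cork sanding block, 85 x 50 x 34 mm high; origin at the centre of its underside. Leave it alone.
- mandrel: Dark wooden ring mandrel, upright: foot 44 mm in diameter, tapered post, 75 mm high; origin at the centre of its underside. Leave it alone.
Mind the look-alikes: they are no part of the job. Leave any yellow look-alike of the holder alone.

How it is judged:
By the outcome, as a careful person would: the job done as asked, in the order asked, and still so for the second after the job is handed in, with the robot touching nothing.
It also fails if it takes over 38 s, if anything falls off the work surface, if the arm or the gripper's body presses on something with over 40 N, if the wrist force passes 120 N, or if a joint passes its speed limit or range.

ROBOT

A 6-joint arm with a two-finger parallel gripper is mounted at the origin on the work surface. World frame = base frame: x ahead of the robot, y to its left, z up, the work surface at z = 0. Lengths are in m, angles in rad, forces in N, time in s.
With the tool pointing down it reaches from about 0.35 to 0.775 m from the base axis. Payload 5.5 kg.
Tool frame: the origin (TCP) lies at the very end of the fingers, on their centre line; the grasp point (between the pads) lies 19 mm behind it (env.grip_depth is the distance from the TCP to the grasp point, in m); z points along the fingers, y is the direction in which the jaws open and shut (so a half turn about z gives the same grasp; the last joint's range is limited). The gripper opens to 85 mm and grips with 20 to 120 N. Pads are 22 mm wide; open, the fingers measure 114 mm over their backs; the gripper's body (76 mm by 85 mm) begins 54 mm behind the grasp point. The pads swing forward as they close: fully open they stand 13 mm farther back than shut.
Start: joints at [0.999, 0.313, 0.046, 1.304, 0, 1.431], TCP at [0.241, 0.522, 0.231] pointing down, gripper open.
Joint ranges: [-2.76, 2.76], [-0.86, 1.69], [-1.03, 1.26], [-2.2, 2.34], [-1.47, 1.5], [-3.14, 3.14]. Speed limits (rad/s): [2.57, 2.57, 3.14, 3.14, 3.14, 3.14].

INTERFACE

Orientations are given as a unit quaternion [w, x, y, z].
In Python, from workcell import env gives the robot as it stands.
- The arm moves only by the tool step_arm, never from a script. Its argument "series" is a list of rows, each a list of 3 entries, a list of its own where there are three numbers: the shift along the world's x, y, z in cm, then the turn about the world's z in rad, then the closure in counts, from 0 (fully open) to 255 (shut). A call has 1 to 5 rows; each row is the pose to reach, as a shift and turn from the pose measured when the call began; what a row does not reach only later rows make up. A row lasts 1/8 s, in which the tool goes at most 62.5 mm and 10.7 degrees, less where a joint would pass 70% of its speed; a pose out of reach is approached as far as the arm can. A call with a gripper value outside its range is refused whole. The fingers move at their own pace and stop on an object; "newtons" is the grip in N (left out, the last holds). Time passes only in rows, so rows that repeat a pose let the fingers close. It gives the time, the measured TCP pose, the force and the opening at its end, in the units of the state.
- env.get_state(): the state, without advancing time (a new reading comes with each control period).
- env.read_camera(name): name is "scene" or "top" or "wrist"; returns a dict with "frame" (420x560x3 uint8, red, green, blue), "vertical_fov" (degrees; the focal length in pixels is half the picture's height over the tangent of half this angle, whatever the lens; pixels are square), "cx", "cy" (the principal point, pixels), "dist_coeffs" ([k1, k2, p1, p2, k3] as OpenCV has them; the pictures are not rectified), "camera_from_world" (4x4, takes a point from world to camera coordinates). Camera axes: x right, y down, z forward; pixel columns grow to the right and rows downward; lengths in m; the calibration is good to about 2 mm. A picture is of the moment at which its call begins. There is no depth.
- env.hand_in(): hands the job in, once; it reports no verdict.
The state is a dict: "clock": time; "joint_pos": joint angles; "qvel": joint speeds; "tau": joint torques, N m; "tcp_pos": TCP position; "orientation": TCP orientation; "wrist_force": force on the tool from outside, world axes, zero at the start; "ft_torque": the same for the moment, N m; "finger_gap": finger opening in m.
Only numpy, scipy, OpenCV 4.12 (cv2) and the standard library are available. Lean on these libraries where they do the work, as an engineer would, in place of code of your own. Each camera call takes 0.05 s, during which the arm holds its last target.

## Working session

There is one attempt and no reset: what is moved stays moved. The work goes in short steps, Python scripts to look and compute and a tool call to move; the robot and the scene stay as the last step left them, time stands still between calls to the robot, and variables do not carry over. Pictures are saved under pics/ and viewed, and the job is handed in when it is done.

Besides the shell and the picture viewer there is one more tool, called as name([rows], argument=value, ...), one row to a line, values as JSON. step_arm: Moves the arm, as the interface text tells. Its arguments: {"type":"object","properties":{"series":{"type":"array"},"newtons":{"type":"number"}},"required":["series"]}

```bash
mkdir -p pics; cat > h.py <<'E'
import numpy as np, cv2, pickle
def K(c):
    f=c["frame"].shape[0]/2/np.tan(np.radians(c["vertical_fov"])/2)
    return np.array([[f,0,c["cx"]],[0,f,c["cy"]],[0,0,1.]]),np.array(c["dist_coeffs"],float)
def ray(c,uv):
    k,d=K(c);p=cv2.undistortPoints(np.array(uv,float).reshape(-1,1,2),k,d).reshape(-1,2)
    T=np.array(c["camera_from_world"]);R=T[:3,:3];o=-R.T@T[:3,3]
    return o,np.c_[p,np.ones(len(p))]@R
def plane(c,uv,z):
    o,d=ray(c,uv);return o+d*((z-o[2])/d[:,2])[:,None]
def proj(c,P):
    k,d=K(c);T=np.array(c["camera_from_world"])
    return cv2.projectPoints(np.array(P,float).reshape(-1,3),cv2.Rodrigues(T[:3,:3])[0],T[:3,3],k,d)[0].reshape(-1,2)
def save(c,n):cv2.imwrite("pics/"+n+".png",c["frame"][:,:,::-1])
E
python3 - <<'E'
from workcell import env
from h import *
s=env.get_state();print(s)
for n in("top","scene","wrist"):
    c=env.read_camera(n);save(c,n+"0");pickle.dump(c,open(n+"0.pkl","wb"));print(n,c["vertical_fov"],c["dist_coeffs"],np.round(c["camera_from_world"],3).tolist())
E
```

```text
{'clock': 0.0, 'joint_pos': array([9.99411466e-01, 3.13999932e-01, 4.49764467e-02, 1.30360625e+00,
       2.76380385e-05, 1.43121595e+00]), 'qvel': array([-1.38806264e-05,  1.19815296e-03,  3.56880966e-04, -7.93677012e-04,
       -7.88626300e-04, -2.46127755e-04]), 'tau': array([-1.25552192e-04, -4.80627394e+01,  2.98535675e+01,  1.95768150e-02,
       -2.33346482e-04, -9.34185209e-07]), 'tcp_pos': array([0.24035371, 0.52178965, 0.23040811]), 'orientation': array([-3.32008066e-04,  2.14228731e-01,  9.76783093e-01, -8.54582848e-04]), 'wrist_force': array([-0.13688042, -0.01776921, -0.21841364]), 'ft_torque': array([-0.00557465,  0.00273764,  0.03181689]), 'finger_gap': 0.08534096948068434}
top 42.079183195317825 [-0.14603606  0.          0.          0.          0.        ] [[-0.022, -1.0, -0.007, 0.064], [-0.981, 0.023, -0.191, 0.482], [0.192, 0.003, -0.981, 1.05], [0.0, 0.0, 0.0, 1.0]]
scene 55.72787217055943 [-0.02950785  0.          0.          0.          0.        ] [[-0.852, 0.524, 0.022, 0.407], [0.309, 0.535, -0.786, -0.118], [-0.423, -0.663, -0.618, 1.151], [0.0, 0.0, 0.0, 1.0]]
wrist 71.61734753872743 [-0.05189278  0.          0.          0.          0.        ] [[0.419, 0.908, -0.001, -0.574], [0.872, -0.402, 0.279, -0.036], [0.253, -0.118, -0.96, 0.379], [0.0, 0.0, 0.0, 1.0]]
```

View pics/top0.png

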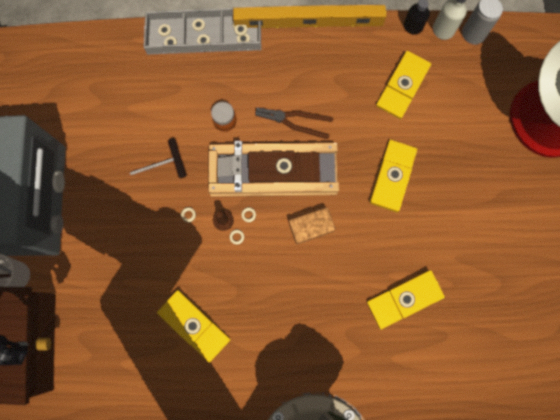

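View pics/scene0.png

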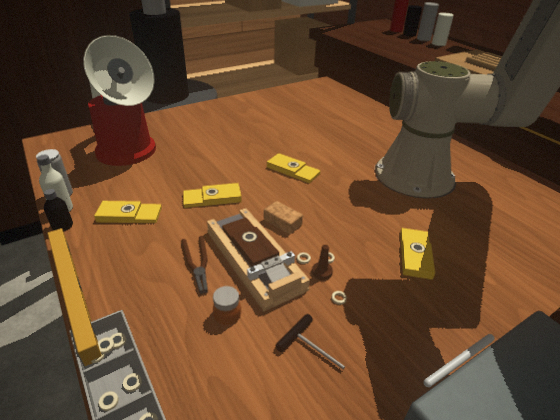

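View pics/wrist0.png

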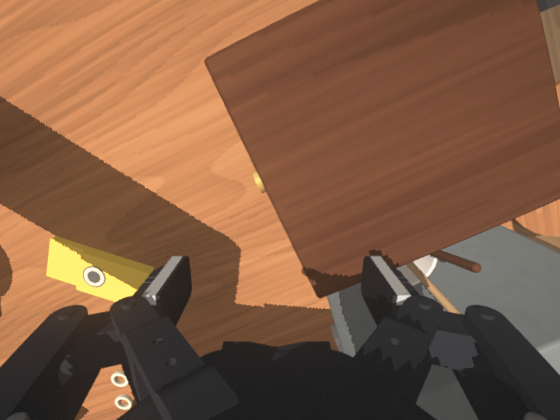

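```bash
python3 - <<'E'
import cv2
a=cv2.imread("pics/top0.png")[130:205,195:350]
cv2.imwrite("pics/topz.png",cv2.resize(a,None,fx=5,fy=5,interpolation=cv2.INTER_CUBIC))
a=cv2.imread("pics/scene0.png")[200:310,195:315]
cv2.imwrite("pics/scenez.png",cv2.resize(a,None,fx=5,fy=5,interpolation=cv2.INTER_CUBIC))
E
```

```text
(no output)
```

View pics/topz.png

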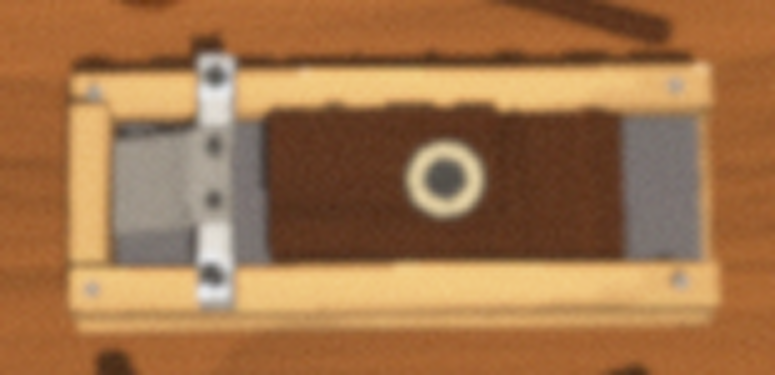

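View pics/scenez.png

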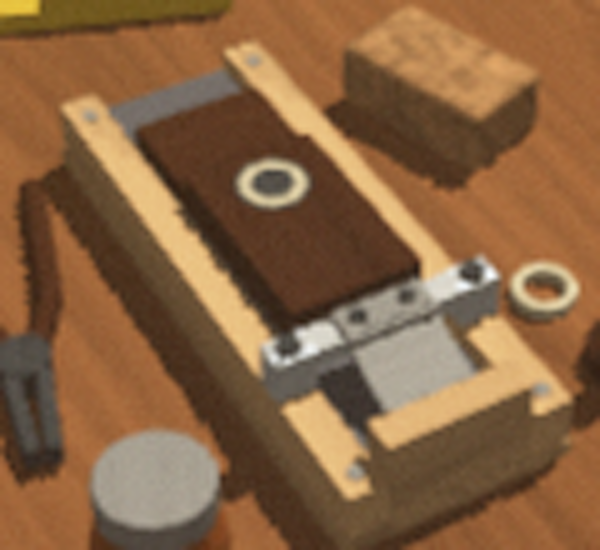

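```bash
python3 - <<'E'
from h import *
c=pickle.load(open("top0.pkl","rb"))
def q(U,V,z): return plane(c,[[(U+.5)/5-.5+195,(V+.5)/5-.5+130]],z)[0]
for n,U,V,z in [("wall top UL",75,72,.034),("wall LL",72,308,.034),("UR",712,65,.034),("LR",718,305,.034),("barU",217,52,.054),("barL",215,305,.054),("in UL",112,118,.034),("inR U",700,108,.034),("inR L",700,265,.034),("inL L",112,268,.034),("rear",622,187,.040),("nose",268,187,.048),("ring",445,179,.048),("hexhandle",0,0,0)]:
    print(n,q(U,V,z).round(4))
print(plane(c,[[312,224],[222,216],[248,214],[188,214],[237,238],[223,115],[290,120]],.03).round(3))
E
```

```text
wall top UL [0.6241 0.1982 0.034 ]
wall LL [0.5229 0.1988 0.034 ]
UR [ 0.6206 -0.0681  0.034 ]
LR [ 0.5178 -0.0661  0.034 ]
barU [0.6247 0.1369 0.054 ]
barL [0.5181 0.1383 0.054 ]
in UL [0.6036 0.1825 0.034 ]
inR U [ 0.602  -0.0623  0.034 ]
inR L [ 0.5348 -0.0594  0.034 ]
inL L [0.5393 0.1824 0.034 ]
rear [ 0.567  -0.0281  0.04  ]
nose [0.5683 0.1168 0.048 ]
ring [0.5699 0.0446 0.048 ]
hexhandle [0.6689 0.2359 0.    ]
[[ 0.451 -0.01   0.03 ]
 [ 0.471  0.173  0.03 ]
 [ 0.474  0.119  0.03 ]
 [ 0.477  0.243  0.03 ]
 [ 0.425  0.142  0.03 ]
 [ 0.689  0.171  0.03 ]
 [ 0.674  0.029  0.03 ]]
```

step_arm([
  [[3,-4.7,0],-0.11,255],
  [[6,-9.4,0],-0.22,255],
  [[9,-14.1,0],-0.33,255],
  [[12,-18.8,0],-0.44,255],
  [[15,-23.5,0],-0.55,255],
], newtons=40)

```text
clock: 0.78
tcp_pos: [0.391, 0.2853, 0.2305]
orientation: [-0.0, 0.473, 0.881, -0.001]
wrist_force: [0.0, -0.4, -0.8]
finger_gap: 0.0002
```

step_arm([
  [[3.5,-5,0],-0.12,255],
  [[7,-10,-1],-0.24,255],
  [[10.5,-15,-2],-0.36,255],
  [[14,-20,-3],-0.48,255],
  [[17.9,-25,-4],-0.6,255],
])

```text
clock: 1.4
tcp_pos: [0.5697, 0.0348, 0.1903]
orientation: [-0.001, 0.714, 0.7, -0.0]
wrist_force: [0.1, 1.0, 1.5]
finger_gap: -0.0002
```

```bash
python3 - <<'E'
from workcell import env
from h import *
c=env.read_camera("wrist");save(c,"wrist1");pickle.dump(c,open("wrist1.pkl","wb"))
s=env.get_state();print(s["tcp_pos"],s["orientation"],s["joint_pos"],s["wrist_force"])
E
```

```text
[0.5741154  0.02868313 0.18827954] [ 0.00150861  0.71686578  0.69720881 -0.00102369] [-0.08784888  0.32755007 -0.0397424   1.20255537 -0.00352076  1.51074587] [ 5.77338113 -4.16375732 -0.05251916]
```

View pics/wrist1.png

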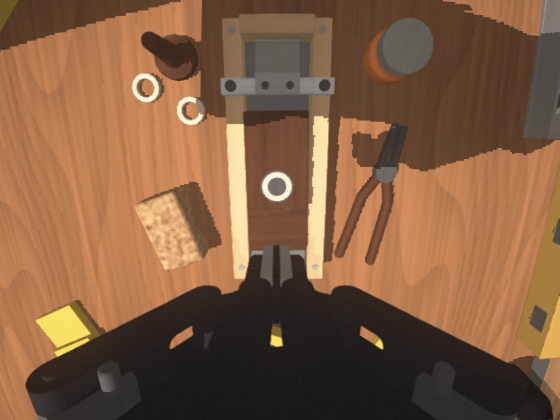

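step_arm([
  [[-0.4,-3,0],0.015,255],
  [[-0.4,-3,0],0.015,255],
  [[-0.4,-3,0],0.015,255],
  [[-0.4,-3,0],0.015,255],
])

```text
clock: 1.95
tcp_pos: [0.5699, -0.0002, 0.1885]
orientation: [0.001, 0.711, 0.703, -0.001]
wrist_force: [-0.0, -0.4, -0.2]
finger_gap: -0.0004
```

```bash
python3 - <<'E'
from workcell import env
from h import *
c=env.read_camera("wrist");save(c,"wrist2");pickle.dump(c,open("wrist2.pkl","wb"))
s=env.get_state();print(s["tcp_pos"],s["orientation"],s["qvel"].round(3),s["wrist_force"])
a=c["frame"][:,190:370,::-1]
a=a[20:290]
cv2.imwrite("pics/w2z.png",cv2.resize(a,None,fx=2.2,fy=2.2,interpolation=cv2.INTER_CUBIC))
E
```

```text
[ 5.70004035e-01 -1.81890316e-04  1.88543199e-01] [ 0.00158298  0.71103223  0.70315715 -0.00082403] [ 0.002  0.     0.002 -0.001 -0.002  0.   ] [1.01245168 0.32210682 0.54864835]
```

View pics/w2z.png

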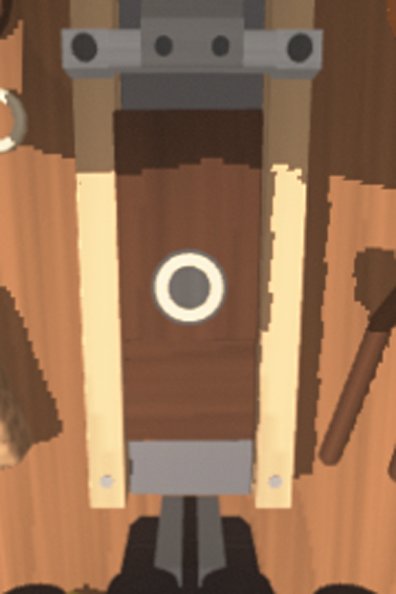

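```bash
python3 - <<'E'
from h import *
c=pickle.load(open("wrist2.pkl","rb"))
T=np.array(c["camera_from_world"]);print("cam",-T[:3,:3].T@T[:3,3])
def q(U,V,z): return plane(c,[[(U+.5)/2.2-.5+190,(V+.5)/2.2-.5+20]],z)[0]
for n,U,V,z in [("wallR LL",90,508,.034),("wall R RR",290,508,.034),("in LL",125,500,.034),("in RR",256,500,.034),("inU L",119,180,.034),("inU R",270,180,.034),("bar L near top",62,66,.054),("bar R near top",321,66,.054),("noseL",114,109,.048),("noseR",263,109,.048),("stepL",122,341,.048),("stepR",258,341,.048),("stepfoot",190,347,.04),("rearL",126,439,.04),("rearR",254,439,.04),("ring",189,287,.048)]:
    print(n,q(U,V,z).round(4))
E
```

```text
cam [0.57035763 0.07080094 0.33109606]
wallR LL [ 0.5188 -0.0648  0.034 ]
wall R RR [ 0.62   -0.0661  0.034 ]
in LL [ 0.5367 -0.0606  0.034 ]
in RR [ 0.6027 -0.0614  0.034 ]
inU L [0.54   0.0916 0.034 ]
inU R [0.6064 0.0909 0.034 ]
bar L near top [0.5211 0.1337 0.054 ]
bar R near top [0.6234 0.1326 0.054 ]
noseL [0.5404 0.1184 0.048 ]
noseR [0.6013 0.1177 0.048 ]
stepL [0.54   0.0225 0.048 ]
stepR [0.6007 0.0218 0.048 ]
stepfoot [0.5703 0.0179 0.04  ]
rearL [ 0.5391 -0.0262  0.04  ]
rearR [ 0.6005 -0.027   0.04  ]
ring [0.5702 0.0459 0.048 ]
```

step_arm([
  [[0,0.4,-5],0,255],
  [[0,0.4,-9],0,255],
  [[0,0.4,-12],0,255],
  [[0,0.4,-14.2],0,255],
  [[0,0.4,-14.2],0,255],
])

```text
clock: 2.62
tcp_pos: [0.5683, 0.0049, 0.045]
orientation: [0.0, 0.711, 0.704, -0.002]
wrist_force: [-0.6, -0.0, 0.5]
finger_gap: -0.0001
```

```bash
python3 - <<'E'
from workcell import env
from h import *
c=env.read_camera("wrist");save(c,"wrist3");pickle.dump(c,open("wrist3.pkl","wb"))
s=env.get_state();print(s["tcp_pos"],s["orientation"],s["wrist_force"])
E
```

```text
[0.56943465 0.00465949 0.0463704 ] [ 0.00102178  0.71060458  0.70358976 -0.0012346 ] [-0.04808551  0.03106934  0.44142655]
```

View pics/wrist3.png

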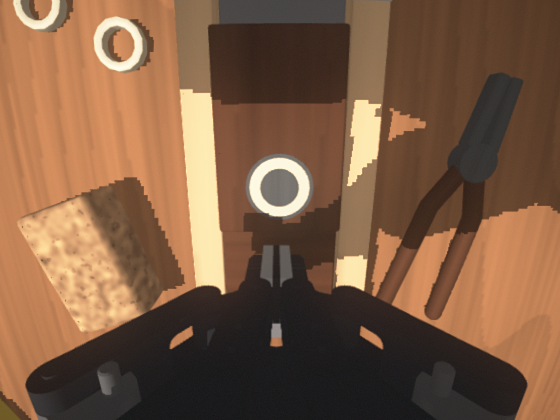

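step_arm([
  [[0.05,0,-0.4],0,255],
  [[0.05,0,-0.7],0,255],
  [[0.05,0,-1.0],0,255],
  [[0.05,0,-1.0],0,255],
])

```text
clock: 3.18
tcp_pos: [0.5708, 0.0047, 0.0376]
orientation: [0.002, 0.711, 0.704, -0.0]
wrist_force: [-1.0, 2.1, 7.1]
finger_gap: -0.0001
```

step_arm([
  [[0,0,-0.4],0,255],
  [[0,0,-0.7],0,255],
  [[0,0,-0.9],0,255],
  [[0,0,-0.9],0,255],
])

```text
clock: 3.68
tcp_pos: [0.571, 0.0047, 0.0319]
orientation: [0.002, 0.711, 0.704, 0.0]
wrist_force: [-8.2, 1.2, 22.4]
finger_gap: 0.0
```

```bash
python3 - <<'E'
from workcell import env
s=env.get_state();print(s["tcp_pos"],s["orientation"],s["wrist_force"],s["tau"].round(1))
E
```

```text
[0.57096557 0.00469576 0.03185651] [2.48541249e-03 7.10556092e-01 7.03636165e-01 1.02252485e-04] [-8.21949618  1.18650704 22.44262797] [ -0.6 -39.3  23.   -3.6   0.    0. ]
```

step_arm([
  [[-0.05,0.4,-0.35],0,255],
  [[-0.05,0.8,-0.35],0,255],
  [[-0.05,1.2,-0.35],0,255],
  [[-0.05,1.6,-0.35],0,255],
  [[-0.05,2.0,-0.35],0,255],
])

```text
clock: 4.3
tcp_pos: [0.5739, 0.0209, 0.032]
orientation: [0.008, 0.712, 0.703, 0.0]
wrist_force: [-0.1, -9.7, 15.3]
finger_gap: 0.0002
```

```bash
python3 - <<'E'
from workcell import env
from h import *
c=env.read_camera("wrist");save(c,"wrist4");pickle.dump(c,open("wrist4.pkl","wb"))
s=env.get_state();print(s["tcp_pos"],s["orientation"],s["wrist_force"])
E
```

```text
[0.57387526 0.02139852 0.03194559] [7.55788001e-03 7.11369983e-01 7.02777061e-01 1.68616483e-04] [-1.39607309 -9.3731895  14.8042744 ]
```

View pics/wrist4.png

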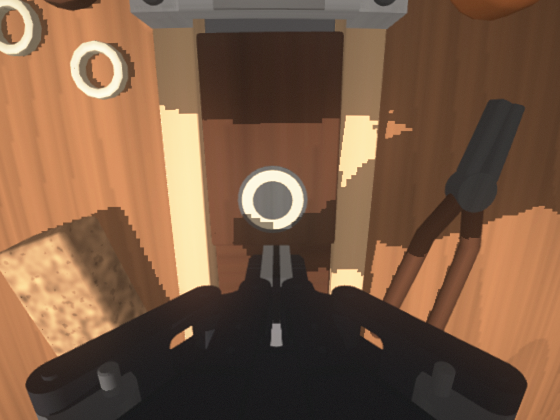

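```bash
python3 - <<'E'
from h import *
c=pickle.load(open("wrist4.pkl","rb"))
print("nose",plane(c,[[198,35],[342,35]],.04).round(4),"ring",plane(c,[[272,199]],.04).round(4))
print("home nose row",proj(c,[[.5735,.1815,.04],[.5735,.1315,.04]]))
im=c["frame"][150:300,190:360,::-1]
im=cv2.convertScaleAbs(im,alpha=1.8)
cv2.imwrite("pics/w4z.png",cv2.resize(im,None,fx=4,fy=4,interpolation=cv2.INTER_CUBIC))
E
```

```text
nose [[0.5426 0.1282 0.04  ]
 [0.6024 0.1275 0.04  ]] ring [[0.5721 0.0572 0.04  ]]
home nose row [[ 270.38589537 -115.1400969 ]
 [ 272.35618861   24.6725015 ]]
```

View pics/w4z.png

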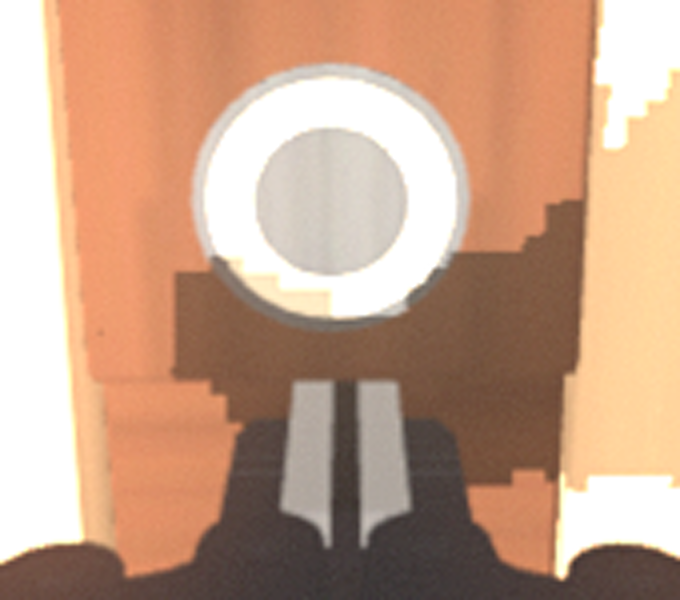

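step_arm([
  [[-0.2,0.5,-0.5],0,255],
  [[-0.2,0.8,-0.5],0,255],
  [[-0.2,1.1,-0.5],0,255],
  [[-0.2,1.5,-0.5],0,255],
  [[-0.2,1.9,-0.5],0,255],
])

```text
clock: 4.97
tcp_pos: [0.5749, 0.0335, 0.0319]
orientation: [0.015, 0.713, 0.701, -0.002]
wrist_force: [-6.1, -20.6, 25.6]
finger_gap: 0.0001
```

step_arm([
  [[-0.4,0.8,-0.45],0,255],
  [[-0.4,1.2,-0.45],0,255],
  [[-0.4,1.6,-0.45],0,255],
  [[-0.4,2.1,-0.45],0,255],
  [[-0.4,2.6,-0.45],0,255],
])

```text
clock: 5.6
tcp_pos: [0.5752, 0.0545, 0.032]
orientation: [0.022, 0.714, 0.699, -0.003]
wrist_force: [-2.6, -15.2, 19.7]
finger_gap: 0.0004
```

```bash
python3 - <<'E'
from workcell import env
from h import *
c=env.read_camera("scene");save(c,"scene5")
im=c["frame"][200:310,195:315,::-1]
cv2.imwrite("pics/s5z.png",cv2.resize(im,None,fx=5,fy=5,interpolation=cv2.INTER_CUBIC))
s=env.get_state();print(s["tcp_pos"],s["orientation"],s["wrist_force"])
E
```

```text
[0.57517502 0.05518545 0.03201956] [ 0.02144805  0.71418869  0.69962061 -0.00234693] [ -2.08042983 -13.70613034  20.44785122]
```

View pics/s5z.png

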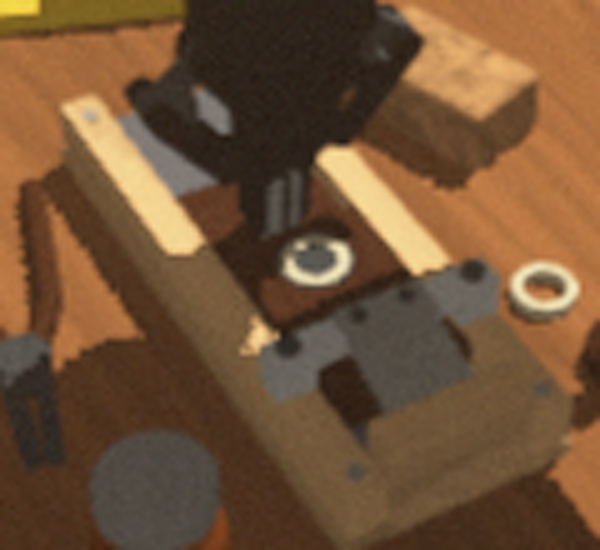

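step_arm([
  [[-0.4,0.8,-0.5],0,255],
  [[-0.4,1.2,-0.5],0,255],
  [[-0.4,1.6,-0.5],0,255],
  [[-0.4,2.0,-0.5],0,255],
  [[-0.4,2.3,-0.5],0,255],
])

```text
clock: 6.28
tcp_pos: [0.5754, 0.0714, 0.0321]
orientation: [0.03, 0.716, 0.698, -0.004]
wrist_force: [-3.8, -21.3, 23.1]
finger_gap: 0.0
```

```bash
python3 - <<'E'
from workcell import env
from h import *
c=env.read_camera("scene");save(c,"scene6");pickle.dump(c,open("scene6.pkl","wb"))
im=c["frame"][200:310,195:315,::-1]
cv2.imwrite("pics/s6z.png",cv2.convertScaleAbs(cv2.resize(im,None,fx=5,fy=5,interpolation=cv2.INTER_CUBIC),alpha=1.6))
s=env.get_state();print(s["tcp_pos"],s["orientation"],s["wrist_force"])
E
```

```text
[0.57538599 0.07176844 0.03209464] [ 0.02935879  0.71577989  0.69769824 -0.00379173] [ -3.2614875  -21.30711678  23.48740353]
```

View pics/s6z.png

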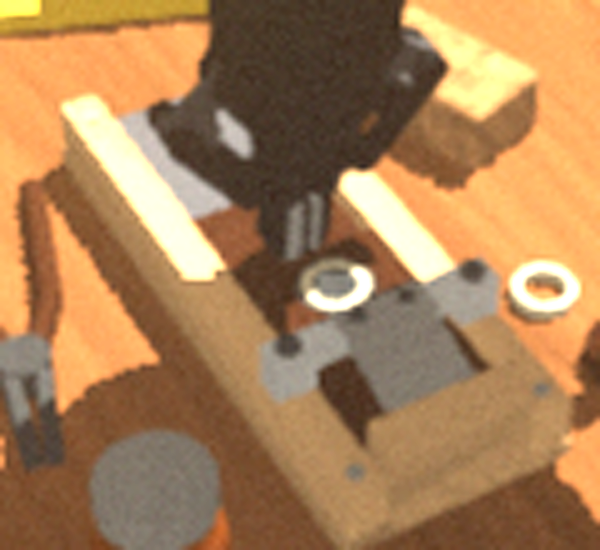

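step_arm([
  [[-0.4,0.7,-0.5],0,255],
  [[-0.4,0.9,-0.5],0,255],
  [[-0.4,1.1,-0.5],0,255],
  [[-0.4,1.2,-0.5],0,255],
])

```text
clock: 6.82
tcp_pos: [0.5754, 0.076, 0.0322]
orientation: [0.038, 0.718, 0.695, -0.006]
wrist_force: [-3.6, -21.8, 24.4]
finger_gap: -0.0002
```

step_arm([
  [[-0.4,0.7,-0.5],0,255],
  [[-0.4,0.9,-0.5],0,255],
  [[-0.4,1.1,-0.5],0,255],
  [[-0.4,1.2,-0.5],0,255],
])

```text
clock: 7.32
tcp_pos: [0.5754, 0.0767, 0.0324]
orientation: [0.049, 0.72, 0.692, -0.011]
wrist_force: [-4.1, -37.9, 23.7]
finger_gap: 0.0003
```

```bash
python3 - <<'E'
from workcell import env
from h import *
s=env.get_state();print(s["tcp_pos"],s["orientation"],s["wrist_force"])
for n in("scene","wrist"):
    c=env.read_camera(n);save(c,n+"7");pickle.dump(c,open(n+"7.pkl","wb"))
    im=c["frame"][:,:,::-1]
    im=im[200:310,195:315] if n=="scene" else im[0:280,150:400]
    cv2.imwrite("pics/%s7z.png"%n,cv2.convertScaleAbs(cv2.resize(im,None,fx=5 if n=="scene" else 2.1,fy=5 if n=="scene" else 2.1,interpolation=cv2.INTER_CUBIC),alpha=1.8))
E
```

```text
[0.57539569 0.07672706 0.03242399] [ 0.04881106  0.72037897  0.69177375 -0.01098639] [ -4.06390143 -37.85811819  23.73369744]
```

View pics/scene7z.png

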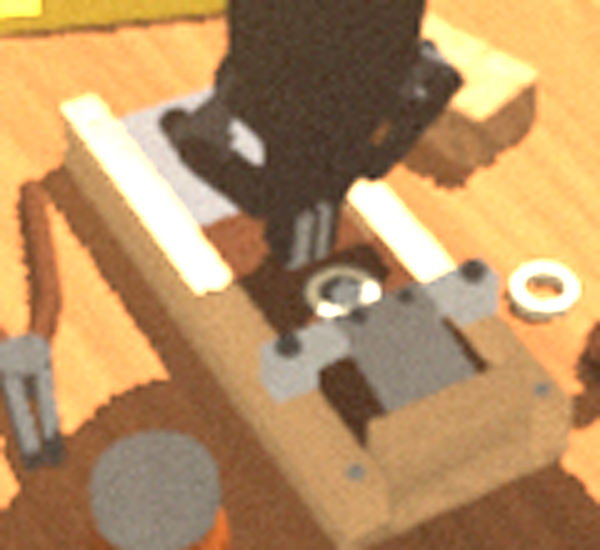

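View pics/wrist7z.png

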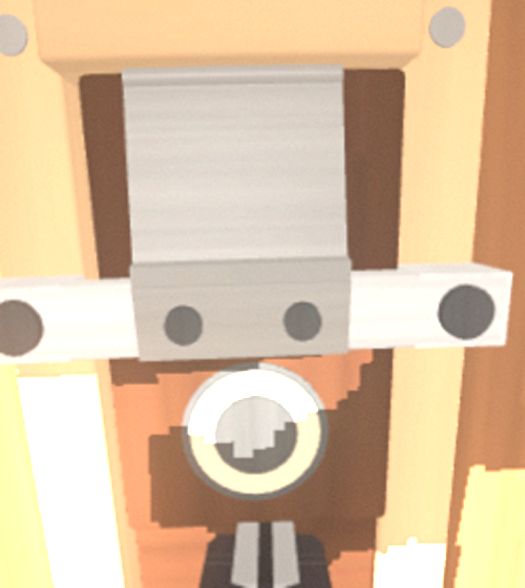

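step_arm([
  [[0,0.2,-0.4],0,255],
  [[0,0.1,-0.3],0,255],
  [[0,0,-0.2],0,255],
  [[0,0,-0.1],0,255],
])

```text
clock: 7.92
tcp_pos: [0.5758, 0.0759, 0.0331]
orientation: [0.05, 0.721, 0.691, -0.011]
wrist_force: [-2.8, -2.1, 7.1]
finger_gap: 0.0002
```

step_arm([
  [[0,0.5,-0.2],0,255],
  [[0,0.5,-0.1],0,255],
  [[0,0.3,0.1],0,255],
  [[0,0.15,0.4],0,255],
  [[0,0.1,0.6],0,255],
])

```text
clock: 8.55
tcp_pos: [0.5758, 0.0762, 0.0392]
orientation: [0.05, 0.721, 0.691, -0.011]
wrist_force: [0.2, -2.6, -2.8]
finger_gap: -0.0001
```

step_arm([
  [[0,-0.2,0.2],0,255],
  [[0,-0.4,0.8],0,255],
  [[0,-0.8,3],0,255],
  [[0,-1.5,6],0,255],
  [[0,-3,9],0,255],
])

```text
clock: 9.18
tcp_pos: [0.5758, 0.0468, 0.1303]
orientation: [0.05, 0.72, 0.692, -0.011]
wrist_force: [0.1, -0.4, 0.1]
finger_gap: -0.0002
```

step_arm([
  [[0,-2.5,2],0,255],
  [[0,-5,4],0,255],
  [[0,-5,4],0,255],
])

```text
clock: 9.55
tcp_pos: [0.5773, -0.0043, 0.1726]
orientation: [0.051, 0.721, 0.691, -0.009]
wrist_force: [0.3, 0.2, 0.0]
finger_gap: 0.0002
```

```bash
python3 - <<'E'
from workcell import env
from h import *
s=env.get_state();print(s["clock"],s["tcp_pos"],s["orientation"],s["wrist_force"])
for n in("scene","wrist","top"):
    c=env.read_camera(n);save(c,n+"8");pickle.dump(c,open(n+"8.pkl","wb"))
    im=c["frame"][:,:,::-1]
    if n=="scene": cv2.imwrite("pics/scene8z.png",cv2.convertScaleAbs(cv2.resize(im[200:310,195:315],None,fx=5,fy=5,interpolation=cv2.INTER_CUBIC),alpha=1.6))
    if n=="wrist": cv2.imwrite("pics/wrist8z.png",cv2.convertScaleAbs(cv2.resize(im[0:280,150:400],None,fx=2.1,fy=2.1,interpolation=cv2.INTER_CUBIC),alpha=1.6))
E
```

```text
9.55 [ 0.57726448 -0.00433177  0.17264601] [ 0.05141689  0.72107379  0.69088641 -0.00921234] [0.29784104 0.1518155  0.04565964]
```

View pics/scene8z.png

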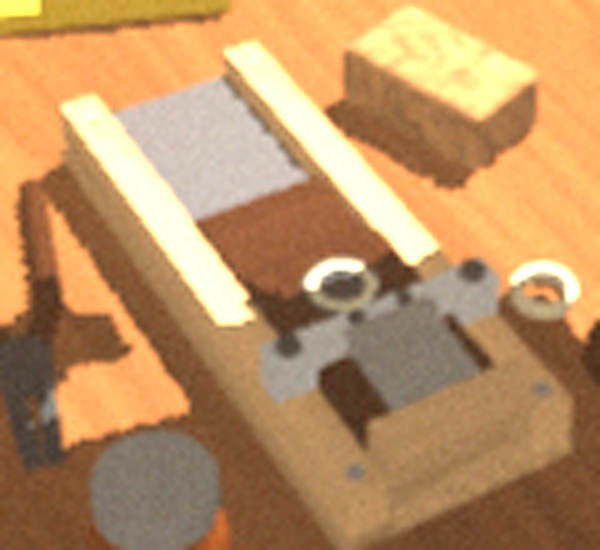

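View pics/wrist8z.png

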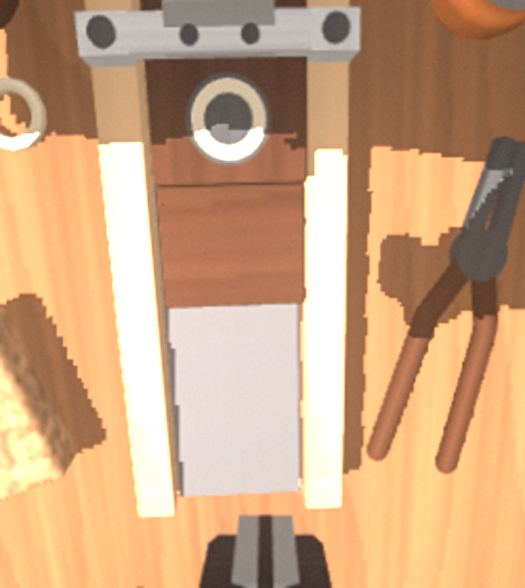

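View pics/top8.png

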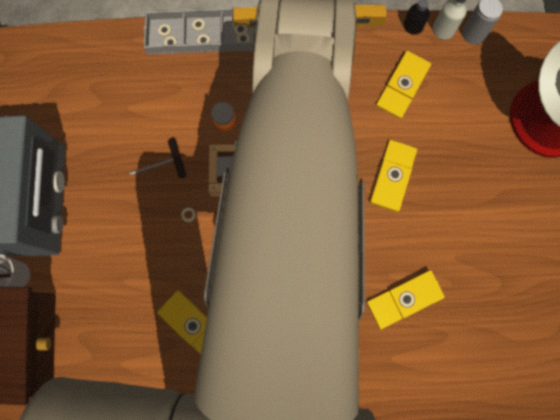

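step_arm([
  [[0,3.5,-1],0,255],
  [[0,6.5,-2],0,255],
  [[0,9.5,-3],0,255],
  [[0,9.5,-3],0,255],
  [[0,9.5,-3],0,255],
])

```text
clock: 10.32
tcp_pos: [0.5748, 0.0929, 0.1391]
orientation: [0.049, 0.72, 0.692, -0.011]
wrist_force: [0.1, -0.9, -0.2]
finger_gap: -0.0
```

```bash
python3 - <<'E'
from workcell import env
from h import *
s=env.get_state();print(s["clock"],s["tcp_pos"])
c=env.read_camera("wrist");save(c,"wrist9");pickle.dump(c,open("wrist9.pkl","wb"))
im=c["frame"][:,:,::-1]
print(proj(c,[[.573,.1835,.03],[.573,.14,.05],[.573,.087,.04]]))
cv2.imwrite("pics/wrist9z.png",cv2.convertScaleAbs(cv2.resize(im[0:270,180:380],None,fx=2.2,fy=2.2,interpolation=cv2.INTER_CUBIC),alpha=1.8))
E
```

```text
10.325 [0.57484799 0.09287478 0.13910003]
[[261.83467796  86.47378289]
 [265.08216261 146.12775491]
 [267.91308679 206.11637977]]
```

View pics/wrist9z.png

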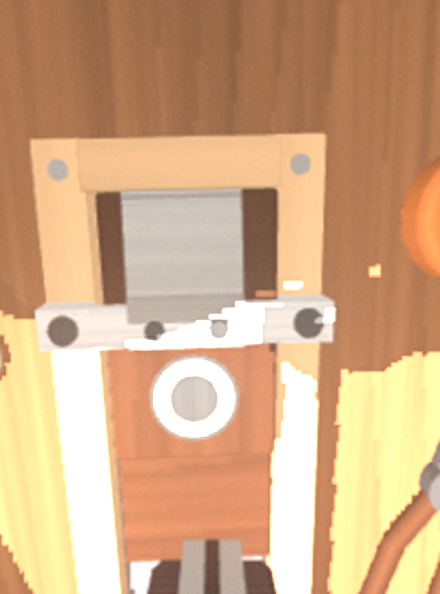

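```bash
python3 - <<'E'
from h import *
c=pickle.load(open("wrist9.pkl","rb"))
T=np.array(c["camera_from_world"]);print("cam",-T[:3,:3].T@T[:3,3])
def q(U,V,z): return plane(c,[[(U+.5)/2.2-.5+180,(V+.5)/2.2-.5]],z)[0]
print("stop",q(180,189,.05),"step",q(195,457,.044),"bar near",q(190,348,.054))
im=c["frame"]
for u in (180+109//2.2,180+262//2.2):
    u=int(u);print(u,[(v,im[v,u-2:u+3].mean(0).round().astype(int).tolist()) for v in range(80,100)])
cv2.imwrite("pics/w9g.png",cv2.convertScaleAbs(cv2.resize(im[75:115,215:320,::-1],None,fx=7,fy=7,interpolation=cv2.INTER_NEAREST),alpha=2.2))
E
```

```text
cam [0.57016088 0.17539295 0.27529777]
stop [0.5725904  0.18341145 0.05      ] step [0.57327728 0.08726708 0.044     ] bar near [0.57327541 0.1316512  0.054     ]
229 [(80, [135, 107, 79]), (81, [134, 107, 79]), (82, [134, 107, 80]), (83, [134, 107, 79]), (84, [132, 106, 79]), (85, [132, 105, 79]), (86, [121, 97, 72]), (87, [83, 63, 47]), (88, [64, 46, 34]), (89, [63, 44, 33]), (90, [64, 44, 33]), (91, [64, 45, 34]), (92, [64, 45, 34]), (93, [64, 46, 35]), (94, [65, 46, 34]), (95, [64, 45, 33]), (96, [65, 46, 34]), (97, [65, 46, 35]), (98, [64, 45, 34]), (99, [65, 46, 35])]
299 [(80, [138, 110, 81]), (81, [137, 109, 81]), (82, [137, 109, 81]), (83, [137, 109, 81]), (84, [128, 101, 76]), (85, [97, 77, 57]), (86, [65, 46, 35]), (87, [63, 43, 33]), (88, [64, 45, 34]), (89, [63, 44, 34]), (90, [64, 46, 35]), (91, [64, 46, 35]), (92, [64, 45, 35]), (93, [64, 45, 35]), (94, [64, 45, 35]), (95, [65, 47, 36]), (96, [64, 46, 35]), (97, [65, 46, 36]), (98, [64, 46, 35]), (99, [65, 46, 36])]
```

View pics/w9g.png

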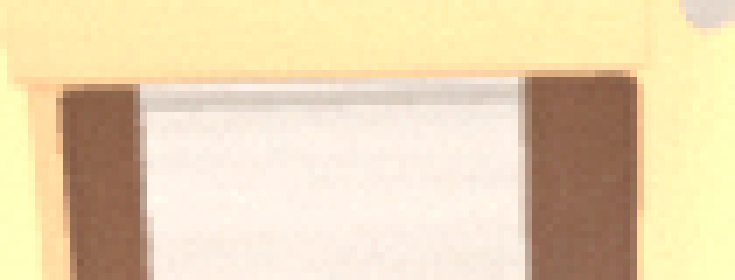

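```bash
python3 - <<'E'
from workcell import env
print(env.get_state()["wrist_force"], env.hand_in())
E
```

```text
the job is handed in; nothing more can be done
[ 0.14206151 -0.65090658  0.48828731] None
```

The holder is loaded in the jig with its nose against the end stop, and I handed the job in after 10.4 s on the robot's clock.

**What I did:** With the fingers shut, I pressed the finger deck down until the bed bottomed (tip at about z = 32 mm, 15–25 N). Keeping it down, I pushed on the step about 65 mm along the channel, under the bar and the leaf spring. The nose met the stop: the push force rose to 38 N and the tip stopped moving. I then eased off, gave it one more light push, and lifted clear.

**Last checks, after letting go:**
- **Position:** From the last wrist picture, the step is 96.1 mm from the stop face, and home is 96 mm. No gap shows between nose and stop. The step is 44.4 mm from the bar's near face where 45 mm is expected, which is within the calibration.
- **Robot clear:** The fingers are well above the jig, and the wrist force is under 1 N.
- **Other things on the bench:** I touched none of them knowingly. The pliers, sander, jar and the ring beside the bar looked undisturbed in the closing pictures. I did not measure any of them, and the arm blocked part of the last top view.

**What did not go as planned:** The tool slowly tilted, to about 6°, because each move starts from the measured pose under load. It also dropped back about 0.8 mm as I eased off, which is why I gave the extra push. Neither shows in the final position.

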